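Set the sliding stop of a cutting gauge and butt a slat against it

ROBOT

A 6-joint arm with a two-finger parallel gripper is mounted at the origin on a cart in front of the work surface, level with it; the furniture and walls round the work are solid. World frame = base frame: x ahead of the robot, y to its left, z up, the work surface at z = 0. Lengths are in m, angles in rad, forces in N, time in s.
With the tool pointing down it reaches from about 0.3 to 0.875 m from the base axis. Payload 6.4 kg.
Tool frame: the origin (TCP) lies between the finger pads; the fingertips stand 19 mm ahead of it and the grasp point (between the pads) is the TCP; z points along the fingers, y is the direction in which the jaws open and shut (so a half turn about z gives the same grasp; the last joint's range is limited). The gripper opens to 85 mm and grips with 20 to 120 N. Pads are 22 mm wide; open, the fingers measure 114 mm over their backs; the gripper's body (76 mm by 85 mm) begins 54 mm behind the grasp point. The pads swing forward as they close: fully open they stand 13 mm farther back than shut.
Start: joints at [1.137, 0.181, 1.607, -0, 1.354, -0.206], TCP at [0.13, 0.56, 0.25] pointing down, gripper open.
Joint ranges: [-2.99, 2.99], [-0.89, 2.07], [0.3, 2.58], [-1.14, 4.28], [0, 2.63], [-3.12, 3.12]. Speed limits (rad/s): [2.57, 2.57, 3.01, 3.14, 3.14, 3.14].

INTERFACE

Orientations are given as a unit quaternion [w, x, y, z].
In Python, from bench import * gives the robot as it stands.
- The arm moves only by the tool apply_moves, never from a script. Its argument "moves" is a list that holds one entry, the list of rows, each a list of 7 numbers: the shift along the tool's x, y, z in cm, then the turn, a rotation vector about the tool's x, y, z in rad, then the opening, from 0 (shut) to 1 (fully open). A call has 1 to 8 rows; each row is the pose to reach, as a shift and turn from the pose commanded when the call began, along the tool's axes at that moment; what a row does not reach only later rows make up. A row lasts 1/10 s, in which the tool goes at most 50 mm and 8.59 degrees, less where a joint would pass 70% of its speed; a pose out of reach is approached as far as the arm can. A call with a gripper value outside its range is refused whole. The fingers move at their own pace and stop on an object; the grip force is fixed at half the most. Time passes only in rows, so rows that repeat a pose let the fingers close. It gives the time, the measured TCP pose, the force and the opening at its end, in the units of the state.
- get_obs(): the state, without advancing time (a new reading comes with each control period).
- camera(name): name is "scene" or "side" or "wrist"; returns the picture (420x560x3 uint8, red, green, blue); there is no depth.
- get_calibration(name): a dict with "vertical_fov" (degrees; the focal length in pixels is half the picture's height over the tangent of half this angle, whatever the lens; pixels are square), "cx", "cy" (the principal point, pixels), "R" (3x3) and "t" (3): a world point X has camera coordinates R X + t. Camera axes: x right, y down, z forward; pixel columns grow to the right and rows downward; lengths in m; the calibration is good to about 2 mm. The wrist camera is an equidistant fisheye: a pixel r from the principal point sees the ray r / f radians off the axis. A picture is of the moment at which its call begins: read the wrist's pose just before it. get_calibration takes no time and is no camera call; for the wrist camera it gives the pose at the moment of the call.
- hand_in(): hands the job in, once; it reports no verdict.
The state is a dict: "time_s": time; "q": joint angles; "dq": joint speeds; "joint_efforts": joint torques, N m; "eef_pos": TCP position; "eef_rot": TCP orientation; "wrist_force": force on the tool from outside, world axes, zero at the start; "torque": the same for the moment, N m; "opening": opening from 0.0 (shut) to 1.0 (fully open).
Only numpy, scipy, OpenCV 4.12 (cv2) and the standard library are available. Lean on these libraries where they do the work, as an engineer would, in place of code of your own. Each camera call takes 0.05 s, during which the arm holds its last target. There are 200 camera calls.

TASK

Get the wooden slat ready to be sawn to the middle length: push the sliding stop of the cutting gauge along its rail until its spring pin drops into the middle of the three notches. Then push the slat along its channel, from its end away from the stop, until it touches the stop, gently enough that the stop stays in its notch. Only push with the fingers: do not lift the slat out of the channel, and leave the things standing round about where they are.

Things in the scene. Friction and masses are not known exactly. Their poses are not given: they have to be found in the camera images.
- gauge: Cutting gauge fixed to the worktop: plywood bed, x -55 to 75, y -215 to 245, z 0 to 16 mm. Origin on the worktop, z up; y runs along channel and rail (to the robot's left; yaw within 0.3 rad). Channel x -24.5 to 24.5 mm, floor z = 16 mm, between a front lip (12 mm thick, top z = 24 mm) and a fence on the far side (18 mm thick, top z = 44 mm). Saw kerf across both at y = -20 mm.
- stop (a joint): Travel of the stop, 0 to 0.155 m; at 0 its centre is at gauge y = 190 mm, and it grows towards gauge -y (the robot's right). Pin in the left notch at 0.050, middle 0.090, right 0.130; starts left of all three. Sliding takes about 2 N, leaving a notch 7 to 10 N; within about 5 mm of a notch the pin pulls the stop in and the pushing force falls away.
- stop_pin (a joint): Drop of the stop's spring pin in m: about 0 riding on the rail, about 0.002 in a notch. Its black knob, 16 mm across, sits on top of the stop over the rail, top at z = 78 mm. It works by itself and need not be touched.
- stop_push_face (a point): Centre of the left face (gauge +y side) of the stop, the face to push to move it right; 40 mm above the worktop; axes as the gauge. The stop is a wooden block 40 mm long (y) and 46 mm wide (x) over the channel, z = 19 to 72 mm, with a bridge over the fence (z = 55 to 72 mm) to a saddle on the rail, which it cannot leave.
- stop_work_face (a point): Point on the stop's right face (gauge -y side), over the middle of the channel, 30 mm above the worktop, against which the slat's left end must come. Its axes are those of the gauge.
- notch_middle (a point): Middle notch of the rail, at gauge y = 100 mm, level with the rail's top. The aluminium rail lies behind the fence (x 42 to 64 mm, y 20 to 235 mm, top z = 50 mm) and has three notches 14 mm long, at y = 140, 100 and 60 mm.
- slat: Loose plain wooden slat 130 mm long (y), 44 mm wide (x), 24 mm thick (z), 0.12 to 0.28 kg, lying in the channel to the right of the stop with about 2 mm play each side. Origin at the middle of its underside, 16 mm above the worktop; its y axis lies along the channel, +y towards the stop.
- slat_left_end (a point): Middle of the slat's left end face, the end that must touch the stop.
- slat_right_end (a point): Middle of the slat's right end face (gauge -y side), far from the stop, the end to push.
- loop_tool: Bystander: ribbon trimming tool with wooden handle, 206 mm long, 12 mm thick, lying on the worktop in front of the gauge. Origin at the middle of its underside.
- rib: Bystander: half-moon wooden rib 66x110x9 mm, lying in front of the gauge. Origin at the middle of its underside.
- tub: Bystander: round lidded plastic tub, 87 mm across, 48 mm high, behind the gauge. Origin at the middle of its underside.
- bowl: Bystander: small ceramic bowl, 105 mm across, 52 mm high, behind the gauge. Origin at the middle of its underside.
- cup: Bystander: stained cup with a brush standing in it, 77 mm across, 166 mm high in all, at the back right. Origin at the middle of its underside.
- brush: Bystander: grey scrubbing brush 61x155x91 mm, on the right. Origin at the middle of its underside.
Mind the look-alikes: they are no part of the job. Of the things shaped like the slat, the wooden one is meant.

How it is judged:
By the outcome, as a careful person would: the job done as asked, in the order asked, and still so for the second after the job is handed in, with the robot touching nothing.
It also fails if it takes over 58 s, if anything falls off the work surface, if the arm or the gripper's body presses on something with over 40 N, if the wrist force passes 120 N, or if a joint passes its speed limit or range.

## Working session

There is one attempt and no reset: what is moved stays moved. The work goes in short steps, Python scripts to look and compute and a tool call to move; the robot and the scene stay as the last step left them, time stands still between calls to the robot, and variables do not carry over. Pictures are saved under pics/ and viewed, about 8 in all and at most 12, crops included, and the job is handed in when it is done.

Besides the shell and the picture viewer there is one more tool, called after "Call:" in YAML: its name, and indented under it one key for each argument. apply_moves: Moves the arm, as the interface text tells. Its arguments: {"type":"object","properties":{"moves":{"type":"array","items":{"type":"array","items":{"type":"array","items":{"type":"number"}}}}},"required":["moves"]}

```bash
mkdir -p pics
python3 - <<'E'
from bench import *
import cv2
o=get_obs();print(o)
for n in("scene","side"):
    c=get_calibration(n);print(n,c)
    cv2.imwrite(f"pics/{n}1.png",camera(n)[:,:,::-1])
E
```

```text
{'time_s': 0.0, 'q': array([ 1.13672196e+00,  1.81517026e-01,  1.60801879e+00, -3.79384348e-05,
        1.35380200e+00, -2.06280703e-01]), 'dq': array([-0.00034549,  0.00037111,  0.00111481, -0.00014844,  0.00275856,
        0.00126884]), 'joint_efforts': array([-5.74376845e-04, -4.44876087e+01, -3.51333690e+01, -3.80476822e-04,
        9.01583611e-03, -2.82625797e-05]), 'eef_pos': array([0.12960849, 0.5596619 , 0.24939242]), 'eef_rot': array([-2.57051460e-04,  1.13646620e-01,  9.93520852e-01, -8.34062703e-04]), 'wrist_force': array([-0.11376247, -0.69645741, -0.12282618]), 'torque': array([ 0.04457334, -0.02696658,  0.01328075]), 'opening': 0.9990375170435893}
scene {'vertical_fov': 55.75860771107225, 'cx': 275.0466688337808, 'cy': 212.73975719961678, 'R': array([[ 8.08777291e-01, -5.88115033e-01, -3.30215715e-05],
       [-4.42597361e-01, -6.08624042e-01, -6.58547153e-01],
       [ 3.87281382e-01,  5.32632598e-01, -7.52539465e-01]]), 't': array([-0.47708965,  0.27811926,  1.04630529])}
side {'vertical_fov': 52.692975694202666, 'cx': 280.53954234834424, 'cy': 219.45073918593812, 'R': array([[-0.99916733, -0.03332612, -0.0235377 ],
       [-0.00101571,  0.59704062, -0.80221036],
       [ 0.04078752, -0.80151848, -0.59657733]]), 't': array([0.55684533, 0.0456346 , 1.12282465])}
```

View pics/scene1.png

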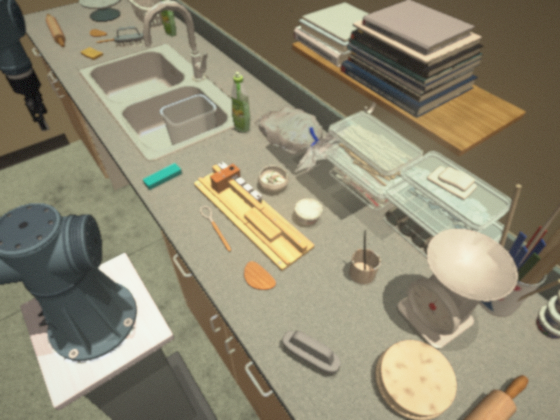

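View pics/side1.png

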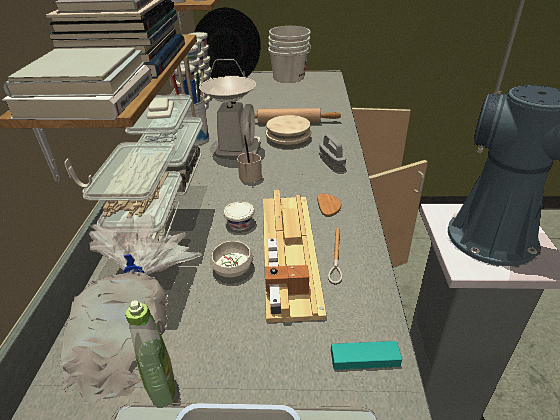

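Scene view: the gauge runs from (197,180) to (310,240), with the stop at about (225,178) and the slat at about (263,224). Side view: bed from (265,198) to (325,320), stop at about (287,278), slat at about (291,222). I'll enlarge both.

Run:
```python
import cv2,numpy as np
a=cv2.imread("pics/scene1.png")[155:275,185:325];b=cv2.imread("pics/side1.png")[185:325,250:340]
cv2.imwrite("pics/c1.png",cv2.resize(a,None,fx=5,fy=5,interpolation=cv2.INTER_CUBIC))
cv2.imwrite("pics/c2.png",cv2.resize(b,None,fx=4.2,fy=4.2,interpolation=cv2.INTER_CUBIC))
```

```text
(no output)
```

View pics/c1.png

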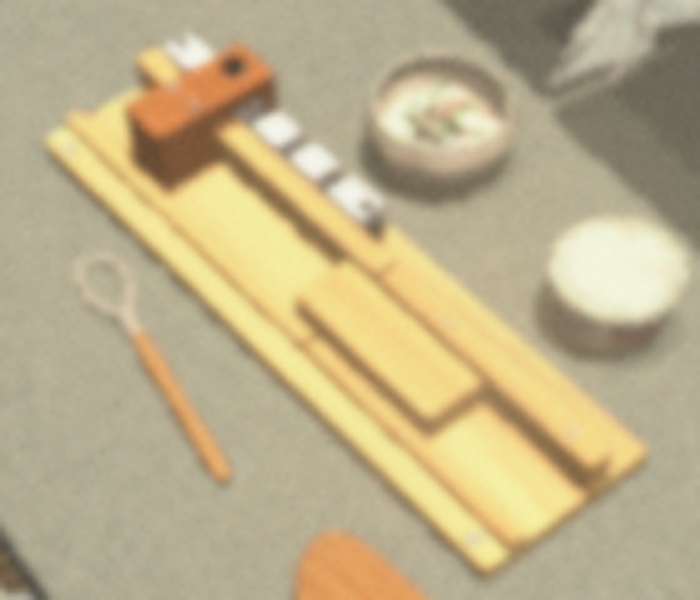

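View pics/c2.png

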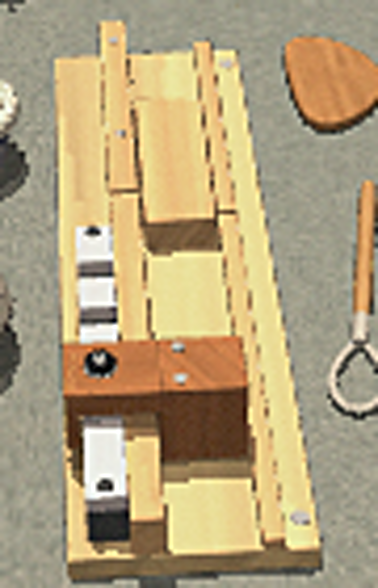

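```bash
cat > h.py <<'E'
from bench import *
import numpy as np
from scipy.optimize import least_squares
def proj(n,X):
    c=get_calibration(n);p=np.asarray(X)@c["R"].T+c["t"];f=210/np.tan(np.radians(c["vertical_fov"]/2))
    return np.c_[c["cx"]+f*p[:,0]/p[:,2],c["cy"]+f*p[:,1]/p[:,2]]
E
python3 - <<'E'
from h import *
# kind 0 bed,1 stop,2 slat
S=[(0,-55,245,16,45,140),(0,-55,-215,16,487,570),(0,75,-215,16,645,450),(1,53,0,78,233,62),(2,-22,-65,40,430,415),(2,22,-65,40,482,382),(2,-22,65,40,298,302),(2,22,65,40,345,262),(1,-23,20,72,130,108),(1,-23,-20,72,170,135)]
D=[(0,-55,245,16,322,545),(0,75,245,16,70,562),(0,75,-215,16,55,60),(0,-55,-215,16,238,52),(1,53,0,78,97,352),(2,-22,65,40,218,218),(2,22,65,40,145,222),(2,-22,-65,40,197,98),(2,22,-65,40,135,98),(1,-23,20,72,246,390),(1,-23,-20,72,243,338)]
S=np.array(S,float);D=np.array(D,float)
def g2w(p,P):
    y=P[:,1]+np.where(P[:,0]==1,p[3],np.where(P[:,0]==2,p[4],0))if 0 else P[:,2]+np.where(P[:,0]==1,p[3],np.where(P[:,0]==2,p[4],0))
    x=P[:,1];c,s=np.cos(p[2]),np.sin(p[2])
    return np.c_[p[0]+c*x-s*y,p[1]+s*x+c*y,P[:,3]]/1000
uvS=(S[:,4:]+.5)/5-.5+[185,155];uvD=(D[:,4:]+.5)/4.2-.5+[250,185]
def r(p):return np.r_[(proj("scene",g2w(p,S))-uvS).ravel(),(proj("side",g2w(p,D))-uvD).ravel()]
q=least_squares(r,[500,0,0,190,-80],loss="soft_l1",f_scale=1)
print(q.x,"travel",190-q.x[3]);print(r(q.x).reshape(-1,2).round(1).tolist())
E
```

```text
[ 5.24267233e+02  4.57204952e+01  7.87739658e-02  1.62548712e+02
 -6.03592765e+01] travel 27.451288025370246
[[-0.5, -0.6], [-0.6, -0.5], [0.5, -0.4], [0.1, -0.0], [-0.7, 0.3], [0.1, -0.6], [-1.2, -2.3], [0.5, -1.1], [-1.5, -0.8], [-2.5, 0.3], [-0.1, 0.4], [-1.1, -0.6], [-0.1, -1.2], [-0.3, -1.2], [0.6, 0.8], [-0.3, -0.6], [-0.2, -0.7], [0.8, -1.1], [-0.2, -0.4], [0.5, -1.6], [-0.5, -1.7]]
```

```bash
cat >> h.py <<'E'
from scipy.spatial.transform import Rotation as Ro
G=np.array([.5243,.0457]);YAW=.0788
def Rt(): # desired tool: z down, y along gauge +y
    c,s=np.cos(YAW),np.sin(YAW);return np.array([[-c,-s,0],[-s,c,0],[0,0,-1.]])
def tgt(x,y,z):
    "gauge mm -> tool shift cm, rotvec from present measured pose"
    c,s=np.cos(YAW),np.sin(YAW);o=get_obs();q=o["eef_rot"];R=Ro.from_quat([*q[1:],q[0]])
    W=np.array([G[0]+(c*x-s*y)/1e3,G[1]+(s*x+c*y)/1e3,z/1e3])
    print("shift cm",(R.inv().apply(W-o["eef_pos"])*100).round(2),"turn",(R.inv()*Ro.from_matrix(Rt())).as_rotvec().round(3))
def state():
    o=get_obs();d=o["eef_pos"][:2]-G;c,s=np.cos(YAW),np.sin(YAW)
    f=o["wrist_force"];print("t",round(o["time_s"],2),"gauge mm",(1e3*np.array([c*d[0]+s*d[1],-s*d[0]+c*d[1],o["eef_pos"][2]])).round(1),"F gauge",np.round([c*f[0]+s*f[1],-s*f[0]+c*f[1],f[2]],1),"open",round(o["opening"],2))
E
python3 -c "
from h import *
state();tgt(0,215,130)"
```

```text
t 0.1 gauge mm [-353.   543.5  249.5] F gauge [-0.1  0.2  0.5] open 1.0
shift cm [-43.57 -20.65  11.97] turn [-0.002 -0.001 -0.307]
```

Call:
apply_moves:
  moves:
    - [[-5,-2.4,0,0,0,-0.05,0],[-10,-4.8,0,0,0,-0.1,0],[-15,-7.1,1,0,0,-0.15,0],[-19.5,-9.3,2,0,0,-0.2,0],[-24,-11.4,3,0,0,-0.25,0],[-28.5,-13.5,4,0,0,-0.307,0],[-32.8,-15.6,5,0,0,-0.307,0],[-32.8,-15.6,5,0,0,-0.307,0]]

```text
time_s: 0.9
eef_pos: [0.4165, 0.3309, 0.199]
eef_rot: [-0.0, -0.038, 0.999, -0.001]
wrist_force: [-0.9, 0.5, -1.2]
opening: 0.001
```

```bash
python3 -c "
from h import *
state();tgt(0,215,130)"
```

```text
t 0.9 gauge mm [-85.  292.8 199. ] F gauge [-0.9  0.6 -1.2] open 0.0
shift cm [-8.53 -7.74  6.9 ] turn [-0.002 -0.001 -0.003]
```

Call:
apply_moves:
  moves:
    - [[-3,-2.6,2.3,0,0,0,0],[-6,-5.2,4.6,0,0,0,0],[-8.5,-7.7,6.9,0,0,0,0],[-8.5,-7.7,6.9,0,0,0,0],[-8.5,-7.7,6.9,0,0,0,0]]

```text
time_s: 1.4
eef_pos: [0.5045, 0.2633, 0.1301]
eef_rot: [-0.001, -0.039, 0.999, -0.0]
wrist_force: [0.5, 0.3, -0.3]
opening: 0.0
```

Run:
```python
from h import *
import cv2
state();tgt(0,215,50)
cv2.imwrite("pics/w1.png",camera("wrist")[:,:,::-1]);im=camera("side")[185:345,240:350,::-1]
cv2.imwrite("pics/s2.png",cv2.resize(im,None,fx=3.7,fy=3.7,interpolation=cv2.INTER_CUBIC))
a=cv2.imread("pics/w1.png");b=cv2.imread("pics/s2.png");b=cv2.resize(b,(round(b.shape[1]*420/b.shape[0]),420))
cv2.imwrite("pics/m1.png",np.hstack([a[:,:500],b]))
```

```text
t 1.4 gauge mm [ -2.6 218.5 130.1] F gauge [ 0.5  0.2 -0.3] open 0.0
shift cm [-0.28 -0.35  8.01] turn [-0.    -0.003 -0.002]
```

View pics/m1.png

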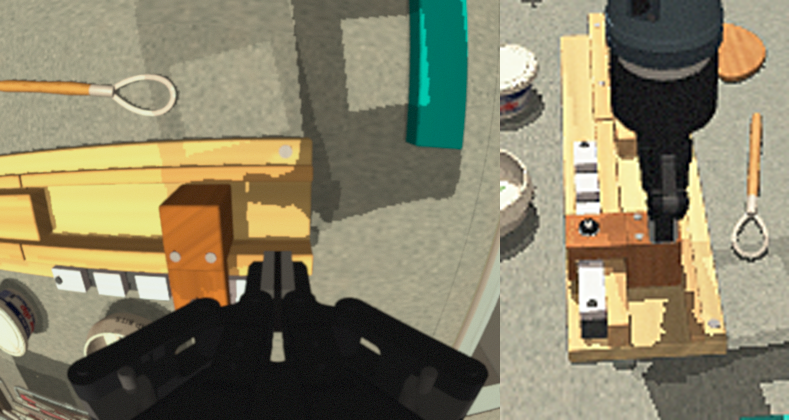

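Wrist view: shut fingers hang over the channel left of the stop (stop at about (195,240), finger tips at about (278,260)), with the linkage wider farther up. I'll push high on the face so the linkage stays clear of the stop.

Call:
apply_moves:
  moves:
    - [[-0.2,0,2,0,0,0,0],[-0.3,0,4,0,0,0,0],[-0.3,0,5.5,0,0,0,0],[-0.3,0,7,0,0,0,0],[-0.3,0,7,0,0,0,0],[-0.3,0,7,0,0,0,0]]

```text
time_s: 2.1
eef_pos: [0.5078, 0.2646, 0.0614]
eef_rot: [-0.0, -0.04, 0.999, -0.0]
wrist_force: [-0.1, 1.0, 0.4]
opening: -0.001
```

Call:
apply_moves:
  moves:
    - [[0,-0.4,0,0,0,0,0],[0,-0.8,0,0,0,0,0],[0,-1.2,0,0,0,0,0],[0,-1.6,0,0,0,0,0],[0,-1.6,0,0,0,0,0]]

```text
time_s: 2.6
eef_pos: [0.5095, 0.2477, 0.0615]
eef_rot: [0.0, -0.039, 0.999, -0.0]
wrist_force: [-0.1, -0.2, -0.2]
opening: 0.002
```

Run:
```python
from h import *
import cv2
state()
a=camera("wrist")[:,:500,::-1];b=camera("side")[185:345,240:350,::-1];b=cv2.resize(b,(289,420),interpolation=cv2.INTER_CUBIC)
cv2.imwrite("pics/m2.png",np.hstack([a,b]))
```

```text
t 2.6 gauge mm [  1.1 202.6  61.5] F gauge [-0.1 -0.2 -0.2] open 0.0
```

View pics/m2.png

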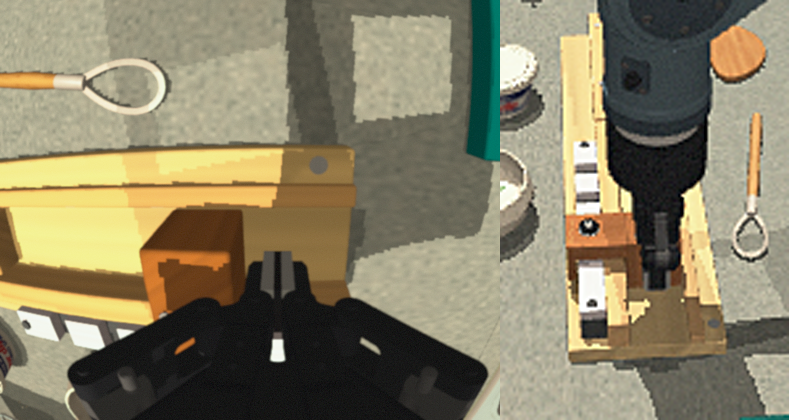

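The tips (about (278,262)) are just left of the stop's left face (edge at about (243,250)). Pushing now in small steps, watching the force.

Call:
apply_moves:
  moves:
    - [[0,-0.2,0,0,0,0,0],[0,-0.4,0,0,0,0,0],[0,-0.6,0,0,0,0,0],[0,-0.8,0,0,0,0,0],[0,-1.0,0,0,0,0,0],[0,-1.2,0,0,0,0,0],[0,-1.4,0,0,0,0,0]]

```text
time_s: 3.4
eef_pos: [0.5103, 0.2343, 0.0613]
eef_rot: [-0.0, -0.04, 0.999, -0.0]
wrist_force: [-0.2, 1.7, -1.6]
opening: 0.002
```

Call:
apply_moves:
  moves:
    - [[0,-0.2,0,0,0,0,0],[0,-0.4,0,0,0,0,0],[0,-0.6,0,0,0,0,0],[0,-0.8,0,0,0,0,0]]

```text
time_s: 3.8
eef_pos: [0.511, 0.2262, 0.0613]
eef_rot: [-0.0, -0.04, 0.999, -0.0]
wrist_force: [-0.4, 1.5, -1.1]
opening: 0.001
```

Call:
apply_moves:
  moves:
    - [[0,-0.2,0,0,0,0,0],[0,-0.4,0,0,0,0,0],[0,-0.6,0,0,0,0,0]]

```text
time_s: 4.1
eef_pos: [0.5115, 0.22, 0.0613]
eef_rot: [0.0, -0.04, 0.999, -0.0]
wrist_force: [-0.9, 0.1, -0.5]
opening: -0.004
```

```bash
python3 -c "
from h import *
state()
o=get_obs()
print(o['torque'])"
```

```text
t 4.1 gauge mm [  1.  174.8  61.3] F gauge [-0.9  0.1 -0.5] open -0.0
[0.00101233 0.03845014 0.01290579]
```

Call:
apply_moves:
  moves:
    - [[0,-0.1,0,0,0,0,0],[0,-0.2,0,0,0,0,0]]

```text
time_s: 4.3
eef_pos: [0.5116, 0.2185, 0.0613]
eef_rot: [0.0, -0.039, 0.999, 0.0]
wrist_force: [-1.1, 2.8, -0.1]
opening: 0.002
```

Call:
apply_moves:
  moves:
    - [[0,-0.1,0,0,0,0,0],[0,-0.2,0,0,0,0,0]]

```text
time_s: 4.5
eef_pos: [0.5117, 0.2179, 0.0614]
eef_rot: [0.0, -0.039, 0.999, 0.001]
wrist_force: [0.2, 10.6, -1.9]
opening: -0.001
```

Call:
apply_moves:
  moves:
    - [[0,-0.1,0,0,0,0,0],[0,-0.2,0,0,0,0,0]]

```text
time_s: 4.7
eef_pos: [0.5118, 0.2169, 0.0614]
eef_rot: [0.0, -0.04, 0.999, 0.002]
wrist_force: [0.0, 10.3, -1.7]
opening: 0.001
```

Call:
apply_moves:
  moves:
    - [[0,-0.1,0,0,0,0,0],[0,-0.2,0,0,0,0,0]]

```text
time_s: 4.9
eef_pos: [0.5119, 0.2145, 0.0614]
eef_rot: [0.0, -0.04, 0.999, 0.001]
wrist_force: [-0.3, 9.8, -2.0]
opening: -0.003
```

Call:
apply_moves:
  moves:
    - [[0,-0.1,0,0,0,0,0],[0,-0.2,0,0,0,0,0]]

```text
time_s: 5.1
eef_pos: [0.5122, 0.2112, 0.0614]
eef_rot: [0.0, -0.04, 0.999, 0.0]
wrist_force: [0.5, 2.0, -0.8]
opening: -0.001
```

Call:
apply_moves:
  moves:
    - [[0,-0.1,0,0,0,0,0],[0,-0.2,0,0,0,0,0]]

```text
time_s: 5.3
eef_pos: [0.5124, 0.2083, 0.0613]
eef_rot: [0.0, -0.04, 0.999, -0.0]
wrist_force: [-0.8, 1.1, -0.1]
opening: -0.0
```

```bash
python3 -c "
from h import *
state()"
```

```text
t 5.3 gauge mm [  1.  163.1  61.3] F gauge [-0.8  1.2 -0.1] open -0.0
```

Call:
apply_moves:
  moves:
    - [[0,-0.25,0,0,0,0,0],[0,-0.5,0,0,0,0,0],[0,-0.75,0,0,0,0,0],[0,-1.0,0,0,0,0,0],[0,-1.25,0,0,0,0,0],[0,-1.5,0,0,0,0,0],[0,-1.75,0,0,0,0,0],[0,-2.0,0,0,0,0,0]]

```text
time_s: 6.1
eef_pos: [0.514, 0.1883, 0.0613]
eef_rot: [0.0, -0.04, 0.999, 0.0]
wrist_force: [0.7, 2.6, 0.0]
opening: -0.001
```

Call:
apply_moves:
  moves:
    - [[0,-0.1,0,0,0,0,0],[0,-0.2,0,0,0,0,0]]

```text
time_s: 6.3
eef_pos: [0.5141, 0.1862, 0.0613]
eef_rot: [-0.0, -0.04, 0.999, -0.0]
wrist_force: [0.1, 1.3, -0.3]
opening: -0.003
```

Call:
apply_moves:
  moves:
    - [[0,-0.1,0,0,0,0,0],[0,-0.2,0,0,0,0,0]]

```text
time_s: 6.5
eef_pos: [0.5141, 0.1843, 0.0612]
eef_rot: [-0.0, -0.04, 0.999, -0.0]
wrist_force: [0.6, 0.2, -0.3]
opening: -0.001
```

Call:
apply_moves:
  moves:
    - [[0,-0.1,0,0,0,0,0],[0,-0.1,0,0,0,0,0]]

```text
time_s: 6.7
eef_pos: [0.5143, 0.1833, 0.0612]
eef_rot: [-0.0, -0.04, 0.999, -0.0]
wrist_force: [0.3, 0.7, 0.4]
opening: 0.004
```

Call:
apply_moves:
  moves:
    - [[0,-0.1,0,0,0,0,0],[0,-0.2,0,0,0,0,0]]

```text
time_s: 6.9
eef_pos: [0.5145, 0.1815, 0.0613]
eef_rot: [-0.0, -0.04, 0.999, -0.0]
wrist_force: [-0.0, -0.4, -1.5]
opening: 0.004
```

Call:
apply_moves:
  moves:
    - [[0,-0.1,0,0,0,0,0],[0,-0.1,0,0,0,0,0]]

```text
time_s: 7.1
eef_pos: [0.5146, 0.1805, 0.0613]
eef_rot: [0.0, -0.04, 0.999, -0.0]
wrist_force: [0.8, 0.1, 0.1]
opening: 0.002
```

Call:
apply_moves:
  moves:
    - [[0,-0.1,0,0,0,0,0],[0,-0.1,0,0,0,0,0]]

```text
time_s: 7.3
eef_pos: [0.5147, 0.1795, 0.0613]
eef_rot: [0.0, -0.04, 0.999, -0.0]
wrist_force: [-0.1, 0.6, -0.3]
opening: -0.001
```

Call:
apply_moves:
  moves:
    - [[0,-0.1,0,0,0,0,0],[0,-0.1,0,0,0,0,0]]

```text
time_s: 7.5
eef_pos: [0.5148, 0.1787, 0.0613]
eef_rot: [0.0, -0.04, 0.999, 0.0]
wrist_force: [0.2, 0.2, -0.9]
opening: 0.0
```

Call:
apply_moves:
  moves:
    - [[0,1.5,0,0,0,0,0],[0,2,-1,0,0,0,0],[0,2,-5,0,0,0,0],[0,2,-9,0,0,0,0],[0,2,-10,0,0,0,0],[0,2,-10,0,0,0,0]]

```text
time_s: 8.1
eef_pos: [0.5147, 0.1994, 0.1642]
eef_rot: [0.003, -0.04, 0.999, 0.0]
wrist_force: [-0.2, 1.0, 0.6]
opening: -0.001
```

```bash
python3 -c "
from h import *
state();tgt(0,-152,130)"
```

```text
t 8.1 gauge mm [  2.6 154.  164.2] F gauge [-0.1  1.   0.6] open -0.0
shift cm [  0.31 -30.6    3.41] turn [0.    0.005 0.001]
```

Call:
apply_moves:
  moves:
    - [[0,-4.5,0,0,0,0,0],[0.1,-9,0,0,0,0,0],[0.2,-13.5,0,0,0,0,0],[0.3,-18,0,0,0,0,0],[0.3,-22.5,0,0,0,0,0],[0.3,-27,1,0,0,0,0],[0.3,-30.6,3.4,0,0,0,0],[0.3,-30.6,3.4,0,0,0,0]]

```text
time_s: 8.9
eef_pos: [0.5318, -0.1097, 0.1229]
eef_rot: [-0.003, -0.037, 0.999, 0.001]
wrist_force: [-1.3, 1.1, -0.1]
opening: 0.001
```

Call:
apply_moves:
  moves:
    - [[0,0,0,0,0,0,0],[0,0,0,0,0,0,0]]

```text
time_s: 9.1
eef_pos: [0.534, -0.1056, 0.1267]
eef_rot: [-0.001, -0.04, 0.999, 0.0]
wrist_force: [0.1, -0.7, 0.1]
opening: 0.003
```

Run:
```python
from h import *
import cv2
state();tgt(0,-152,47)
a=camera("wrist")[:,:500,::-1];b=camera("side")[185:325,250:340,::-1];b=cv2.resize(b,(300,467),interpolation=cv2.INTER_CUBIC)[-420:]
cv2.imwrite("pics/m3.png",np.hstack([a,b]))
```

```text
t 9.1 gauge mm [  -2.3 -151.6  126.7] F gauge [ 0.1 -0.7  0.1] open 0.0
shift cm [-0.24 -0.05  7.97] turn [ 0.001 -0.001  0.001]
```

View pics/m3.png

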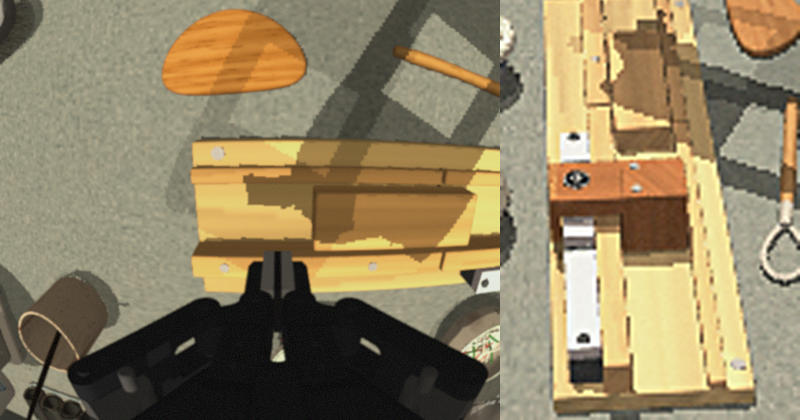

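Wrist view: tips (about (278,262)) right of the slat's right end (edge at about x=315), over the empty channel. Side view: stop sits over a notch, one notch (at about (572,140)) still visible to its right and one to its left.

Call:
apply_moves:
  moves:
    - [[-0.2,0,2,0,0,0,0],[-0.2,0,4,0,0,0,0],[-0.2,0,6,0,0,0,0],[-0.2,0,7.5,0,0,0,0],[-0.2,0,8.1,0,0,0,0],[-0.2,0,8.1,0,0,0,0],[-0.2,0,8.1,0,0,0,0]]

```text
time_s: 9.9
eef_pos: [0.537, -0.1066, 0.0471]
eef_rot: [0.001, -0.04, 0.999, -0.0]
wrist_force: [0.9, -0.1, 0.5]
opening: -0.002
```

Run:
```python
from h import *
state()
c,s=np.cos(YAW),np.sin(YAW)
for y in (108,100,92,60):
    X=np.array([[G[0]+(c*53-s*y)/1e3,G[1]+(s*53+c*y)/1e3,.077]]);print(y,proj("side",X))
```

```text
t 9.9 gauge mm [   0.7 -152.8   47.1] F gauge [ 0.9 -0.2  0.5] open -0.0
108 [[272.5372068  253.12882428]]
100 [[272.43238046 250.84827417]]
92 [[272.32891786 248.59739303]]
60 [[271.92818616 239.87927247]]
```

Call:
apply_moves:
  moves:
    - [[0,0.4,0,0,0,0,0],[0,0.8,0,0,0,0,0],[0,1.1,0,0,0,0,0],[0,1.4,0,0,0,0,0],[0,1.7,0,0,0,0,0],[0,2.0,0,0,0,0,0],[0,2.3,0,0,0,0,0],[0,2.6,0,0,0,0,0]]

```text
time_s: 10.7
eef_pos: [0.5346, -0.0807, 0.0465]
eef_rot: [0.0, -0.04, 0.999, -0.0]
wrist_force: [0.3, -1.9, 1.7]
opening: 0.004
```

Call:
apply_moves:
  moves:
    - [[0,0.3,0,0,0,0,0],[0,0.6,0,0,0,0,0],[0,0.9,0,0,0,0,0],[0,1.2,0,0,0,0,0],[0,1.5,0,0,0,0,0],[0,1.8,0,0,0,0,0],[0,2.1,0,0,0,0,0],[0,2.4,0,0,0,0,0]]

```text
time_s: 11.5
eef_pos: [0.5324, -0.0565, 0.0462]
eef_rot: [-0.0, -0.04, 0.999, 0.0]
wrist_force: [0.8, -2.7, 1.3]
opening: -0.004
```

Call:
apply_moves:
  moves:
    - [[0,0.3,0,0,0,0,0],[0,0.6,0,0,0,0,0],[0,0.9,0,0,0,0,0],[0,1.2,0,0,0,0,0],[0,1.5,0,0,0,0,0],[0,1.8,0,0,0,0,0],[0,2.1,0,0,0,0,0],[0,2.4,0,0,0,0,0]]

```text
time_s: 12.3
eef_pos: [0.5305, -0.0326, 0.0463]
eef_rot: [-0.0, -0.04, 0.999, 0.0]
wrist_force: [-0.4, -2.4, 0.2]
opening: -0.004
```

Run:
```python
from h import *
import cv2
state()
a=camera("wrist")[:,:500,::-1];b=camera("side")[185:325,250:340,::-1];b=cv2.resize(b,(300,467),interpolation=cv2.INTER_CUBIC)[-420:]
cv2.imwrite("pics/m4.png",np.hstack([a,b]))
```

```text
t 12.3 gauge mm [ -0.  -78.5  46.3] F gauge [-0.6 -2.4  0.2] open -0.0
```

View pics/m4.png

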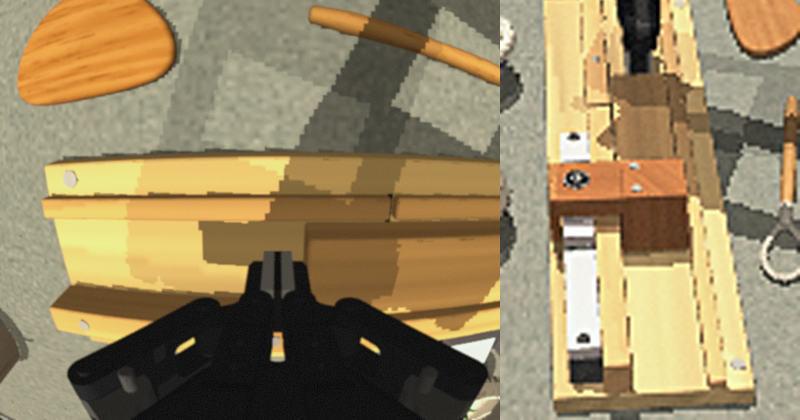

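The slat's right end (edge at about x=305) is against the finger and moving with it; the stop is unchanged in the side view. About 15 mm is left, so I'm slowing down.

Call:
apply_moves:
  moves:
    - [[0,0.15,0,0,0,0,0],[0,0.3,0,0,0,0,0],[0,0.45,0,0,0,0,0],[0,0.6,0,0,0,0,0],[0,0.7,0,0,0,0,0],[0,0.8,0,0,0,0,0]]

```text
time_s: 13.0
eef_pos: [0.5298, -0.0247, 0.0462]
eef_rot: [-0.0, -0.04, 0.999, 0.0]
wrist_force: [0.0, -0.7, -0.4]
opening: -0.002
```

Call:
apply_moves:
  moves:
    - [[0,0.05,0,0,0,0,0],[0,0.1,0,0,0,0,0],[0,0.15,0,0,0,0,0]]

```text
time_s: 13.3
eef_pos: [0.5298, -0.0234, 0.0463]
eef_rot: [-0.0, -0.04, 0.999, -0.0]
wrist_force: [0.4, -0.8, -0.1]
opening: -0.005
```

Call:
apply_moves:
  moves:
    - [[0,0.05,0,0,0,0,0],[0,0.1,0,0,0,0,0]]

```text
time_s: 13.5
eef_pos: [0.5297, -0.0224, 0.0463]
eef_rot: [-0.0, -0.04, 0.999, 0.0]
wrist_force: [0.8, -1.3, -0.8]
opening: 0.001
```

Call:
apply_moves:
  moves:
    - [[0,0.05,0,0,0,0,0],[0,0.1,0,0,0,0,0]]

```text
time_s: 13.7
eef_pos: [0.5296, -0.0213, 0.0463]
eef_rot: [-0.0, -0.04, 0.999, -0.0]
wrist_force: [0.3, -0.8, 0.5]
opening: -0.001
```

Call:
apply_moves:
  moves:
    - [[0,0.05,0,0,0,0,0],[0,0.1,0,0,0,0,0],[0,0.15,0,0,0,0,0]]

```text
time_s: 14.0
eef_pos: [0.5295, -0.0198, 0.0463]
eef_rot: [0.0, -0.04, 0.999, -0.0]
wrist_force: [-0.3, -0.3, 0.1]
opening: 0.0
```

Call:
apply_moves:
  moves:
    - [[0,0.05,0,0,0,0,0],[0,0.1,0,0,0,0,0]]

```text
time_s: 14.2
eef_pos: [0.5294, -0.0188, 0.0463]
eef_rot: [-0.0, -0.04, 0.999, 0.0]
wrist_force: [-1.0, -0.2, -0.6]
opening: -0.003
```

Call:
apply_moves:
  moves:
    - [[0,0.05,0,0,0,0,0],[0,0.1,0,0,0,0,0]]

```text
time_s: 14.4
eef_pos: [0.5296, -0.0181, 0.0464]
eef_rot: [0.0, -0.04, 0.999, -0.0]
wrist_force: [0.8, -3.6, -0.5]
opening: -0.0
```

Call:
apply_moves:
  moves:
    - [[0,0,0,0,0,0,0],[0,0.03,0,0,0,0,0]]

```text
time_s: 14.6
eef_pos: [0.5296, -0.018, 0.0464]
eef_rot: [0.0, -0.04, 0.999, -0.0]
wrist_force: [1.2, -4.1, -1.0]
opening: -0.0
```

Run:
```python
from h import *
import cv2
state()
b=camera("side")[205:305,255:340,::-1];state();a=camera("scene")[160:240,205:285,::-1]
cv2.imwrite("pics/m5.png",np.hstack([cv2.resize(a,(420,420),interpolation=cv2.INTER_CUBIC),cv2.resize(b,(357,420),interpolation=cv2.INTER_CUBIC)]))
```

```text
t 14.6 gauge mm [  0.3 -63.9  46.4] F gauge [ 0.8 -4.2 -1. ] open -0.0
t 14.65 gauge mm [  0.3 -63.9  46.5] F gauge [ 0.3 -3.9 -0.2] open -0.0
```

View pics/m5.png

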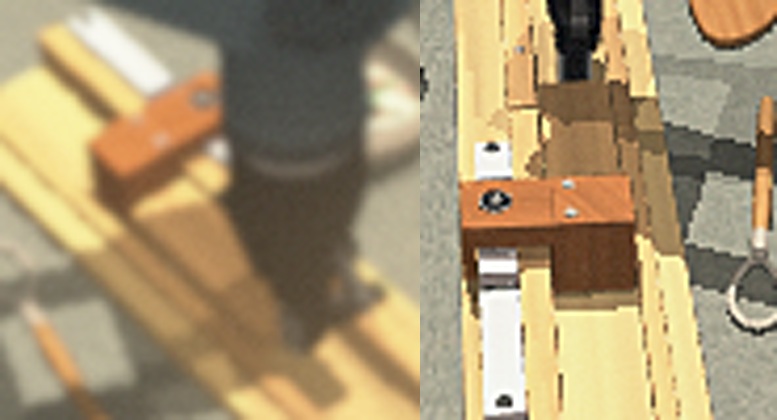

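The slat runs up to the stop's right face; the knob (at about (494,200) in the crop) has not moved, and the steady 4 N is above sliding friction but below the 7 N it takes to leave the notch. Retreating.

Call:
apply_moves:
  moves:
    - [[0,-0.5,0,0,0,0,0],[0,-2,0,0,0,0,0],[0,-2.5,-2,0,0,0,0],[0,-2.5,-6,0,0,0,0],[0,-2.5,-10,0,0,0,0],[0,-6,-12,0,0,0,0],[0,-10,-14,0,0,0,0],[0,-14,-16,0,0,0,0]]

```text
time_s: 15.5
eef_pos: [0.5402, -0.1588, 0.2075]
eef_rot: [0.0, -0.04, 0.999, 0.0]
wrist_force: [0.7, 0.1, -0.6]
opening: -0.003
```

Call:
apply_moves:
  moves:
    - [[0,-4,-2,0,0,0,0],[4,-6,-4,0,0,0,0],[8,-6,-6,0,0,0,0],[12,-6,-6,0,0,0,0],[12,-6,-6,0,0,0,0]]

```text
time_s: 16.0
eef_pos: [0.422, -0.2271, 0.2664]
eef_rot: [-0.001, -0.038, 0.999, 0.0]
wrist_force: [0.7, -0.2, 0.7]
opening: -0.001
```

Run:
```python
from h import *
import cv2
state()
b=camera("side")[185:325,250:340,::-1];a=camera("scene")[155:275,185:325,::-1]
cv2.imwrite("pics/m6.png",np.hstack([cv2.resize(a,(490,420),interpolation=cv2.INTER_CUBIC),cv2.resize(b,(270,420),interpolation=cv2.INTER_CUBIC)]))
```

```text
t 16.0 gauge mm [-123.5 -263.9  266.4] F gauge [ 0.7 -0.2  0.7] open -0.0
```

View pics/m6.png

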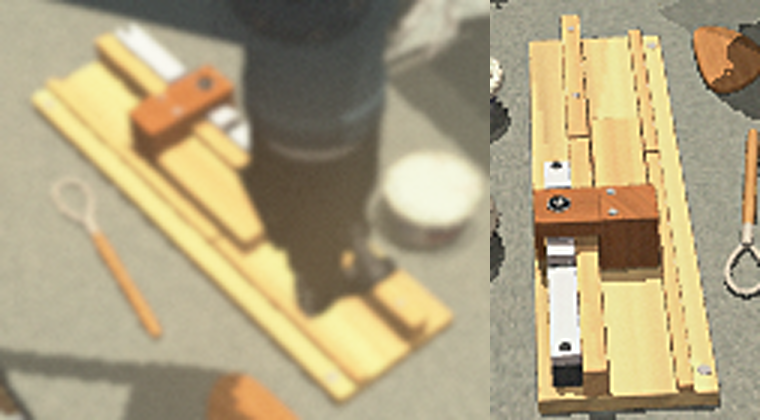

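Run:
```python
from h import *
c,s=np.cos(YAW),np.sin(YAW)
W=lambda x,y,z:np.array([[G[0]+(c*x-s*y)/1e3,G[1]+(s*x+c*y)/1e3,z/1e3]])
for y in(-44,-50,-56):print(y,proj("scene",W(-22,y,40)),proj("side",W(0,y,40)))
for y in(106,100,94):print(y,proj("scene",W(53,y,78)),proj("side",W(53,y,78)))
```

```text
-44 [[252.76200665 221.85499011]] [[291.34623652 224.79625665]]
-50 [[253.98695094 223.00415151]] [[291.19710188 223.4257448 ]]
-56 [[255.21799472 224.15903504]] [[291.04923931 222.06692291]]
106 [[241.6638504  175.93809666]] [[272.49571881 252.22718049]]
100 [[242.78816743 176.91005873]] [[272.41725503 250.52015654]]
94 [[243.91774047 177.88656456]] [[272.33955854 248.82982557]]
```

```bash
python3 -c "
from bench import *
print(hand_in())"
```

```text
the job is handed in; nothing more can be done
None
```

I pushed the stop past the left notch and into the middle one. I then pushed the slat from its right end until it touched the stop, moved the arm clear and handed the job in at 16 s.

**Stop:** leaving the left notch took about 10 N. About 35 mm further on the pushing force fell to zero, as it does when the pin pulls the stop in. The fingers ended 40 mm past the left notch, which is the middle notch. I did not press against the notch wall to confirm the seating.

**Slat:** the force rose from under 1 N to a steady 4 N, below the 7 N needed to dislodge the stop. This happened with the fingers at gauge y = -64 mm, within 1 mm of where contact was predicted. In the side picture the knob did not move during the push.

**Final pictures:** the slat's right end is at about y = -48 mm (-50 mm expected), and nothing near the gauge looks moved. The two cameras disagree on the knob: the scene view puts it at about 94 mm and the side view at about 107 mm. The average is about 100 mm, as it should be; I put the difference down to reading pixels by eye.

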